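# Draw down the platen of a sole-laminating press evenly

### The job

Screw the press's platen down until it sits fully home on all four distance sleeves, keeping it even as you go: tighten the four wing nuts clockwise in crisscross order (each nut, then the one diagonally opposite, then the other pair), in two rounds, about half of the way on all four first and then, crisscross again, each one home against its stop. Do not disturb the things lying about the press, and leave all the nuts released.

Things in the scene. Friction and masses are not known exactly. Their poses are not given: they have to be found in the camera images.
- press: Four-post laminating press, fixed on the bench: grey base plate 230 (x) x 190 (y) mm, a stack of cork sole blanks, an aluminium platen above. Near each corner, at (+-75, +-55) mm, a threaded post carries a wing nut; round it, under the platen, a steel distance sleeve is the stop the platen comes down on. Origin: centre of the underside; x along the long side, z up. Up to 0.6 rad askew.
- platen: Upper plate, 190 x 150 x 14 mm; follows the nuts down and tilts if they are uneven. Origin: centre of its underside, 70 mm above the bench with nuts at 0, 68.2 mm when home; axes as the press. A carrying handle of 12 mm round bar, 112 mm long along the plate's x, stands across its middle; its top is 72 mm above the plate's underside, so tools must pass over or round it.
- nut_a (a joint): How far wing nut a (at (+75, +55) mm in the press's frame, diagonally opposite nut_c) is screwed down, rad; grows clockwise seen from above (tightening). Starts between 0 and 0.4; at 1.9 its corner of the platen is home on the sleeve and the nut stops hard. Goes down 0.95 mm per rad. Takes about 0.1 N m to turn and stays where it is left.
- nut_a_top (a point): Steel wing nut, 60 mm over its two upright wings. Point: on its axis, level with the tops of the wings, 40 mm above the platen's top face (124 mm above the bench when at 0); x along the wings, z up. Wings 12 mm thick (along y). Up to 16 mm above the platen there is a round hub 26 mm wide, and the post's end (10 mm) reaches up to 20 mm: grip the top 22 mm of the wings from above.
- nut_b (a joint): How far wing nut b (at (-75, +55) mm in the press's frame, diagonally opposite nut_d) is screwed down, rad; grows clockwise seen from above (tightening). Starts between 0 and 0.4; at 1.9 its corner of the platen is home on the sleeve and the nut stops hard. Goes down 0.95 mm per rad. Takes about 0.1 N m to turn and stays where it is left.
- nut_b_top (a point): Steel wing nut, 60 mm over its two upright wings. Point: on its axis, level with the tops of the wings, 40 mm above the platen's top face (124 mm above the bench when at 0); x along the wings, z up. Wings 12 mm thick (along y). Up to 16 mm above the platen there is a round hub 26 mm wide, and the post's end (10 mm) reaches up to 20 mm: grip the top 22 mm of the wings from above.
- nut_c (a joint): How far wing nut c (at (-75, -55) mm in the press's frame, diagonally opposite nut_a) is screwed down, rad; grows clockwise seen from above (tightening). Starts between 0 and 0.4; at 1.9 its corner of the platen is home on the sleeve and the nut stops hard. Goes down 0.95 mm per rad. Takes about 0.1 N m to turn and stays where it is left.
- nut_c_top (a point): Steel wing nut, 60 mm over its two upright wings. Point: on its axis, level with the tops of the wings, 40 mm above the platen's top face (124 mm above the bench when at 0); x along the wings, z up. Wings 12 mm thick (along y). Up to 16 mm above the platen there is a round hub 26 mm wide, and the post's end (10 mm) reaches up to 20 mm: grip the top 22 mm of the wings from above.
- nut_d (a joint): How far wing nut d (at (+75, -55) mm in the press's frame, diagonally opposite nut_b) is screwed down, rad; grows clockwise seen from above (tightening). Starts between 0 and 0.4; at 1.9 its corner of the platen is home on the sleeve and the nut stops hard. Goes down 0.95 mm per rad. Takes about 0.1 N m to turn and stays where it is left.
- nut_d_top (a point): Steel wing nut, 60 mm over its two upright wings. Point: on its axis, level with the tops of the wings, 40 mm above the platen's top face (124 mm above the bench when at 0); x along the wings, z up. Wings 12 mm thick (along y). Up to 16 mm above the platen there is a round hub 26 mm wide, and the post's end (10 mm) reaches up to 20 mm: grip the top 22 mm of the wings from above.
- shoe_last: Bystander: small yellow plastic shoe last on a black sole plate, 158 x 60 x 80 mm (x toe to heel), loose. Origin: centre of the underside. Leave alone.
- bottle: Bystander: dark bottle of dressing, 54 mm diameter, 165 mm tall, loose, standing close beside the press. Origin: centre of the underside. Leave alone.
- tape_roll: Bystander: roll of tape, 86 mm diameter, 45 mm tall, loose, lying flat close beside the press. Origin: centre of the underside. Leave alone.
- shears: Bystander: small steel shears, 147 x 53 x 13 mm (x handles to points), loose, lying flat. Origin: middle of the underside. Leave alone.

How it is judged:
On the way:
1. first round done: all four nuts have come down part of the way (each between 0.6 and 1.55 rad) while none is home yet (value of joint nut_a between 0.6 and 1.55 rad and value of joint nut_b between 0.6 and 1.55 rad and value of joint nut_c between 0.6 and 1.55 rad and value of joint nut_d between 0.6 and 1.55 rad), for 0.1 s.
At the end, for the whole second after the job is handed in: All four nuts are home (within 0.2 rad of the stop at 1.9 rad) and still, and the platen rests on the sleeves (underside less than 68.7 mm above the bench) and level within 0.004 rad (value of joint each of nut_a, nut_b, nut_c, nut_d above 1.7 rad and z of platen in the frame of press below 0.0687 m and angle between platen's own z axis and vertical below 0.004 rad and velocity of joint nut_a between -0.05 and 0.05 rad/s and velocity of joint nut_b between -0.05 and 0.05 rad/s and velocity of joint nut_c between -0.05 and 0.05 rad/s and velocity of joint nut_d between -0.05 and 0.05 rad/s); the robot touches nothing.
It fails at once if first round not crisscross: two neighbouring nuts past 0.8 rad while the other two are still both below 0.5 rad ((value of joint each of nut_a, nut_b above 0.8 rad and value of joint each of nut_c, nut_d below 0.5 rad) or (value of joint each of nut_b, nut_c above 0.8 rad and value of joint each of nut_d, nut_a below 0.5 rad) or (value of joint each of nut_c, nut_d above 0.8 rad and value of joint each of nut_a, nut_b below 0.5 rad) or (value of joint each of nut_d, nut_a above 0.8 rad and value of joint each of nut_b, nut_c below 0.5 rad)).
It fails at once if second round not crisscross: two neighbouring nuts past 1.6 rad while the other two are still both below 1.35 rad ((value of joint each of nut_a, nut_b above 1.6 rad and value of joint each of nut_c, nut_d below 1.35 rad) or (value of joint each of nut_b, nut_c above 1.6 rad and value of joint each of nut_d, nut_a below 1.35 rad) or (value of joint each of nut_c, nut_d above 1.6 rad and value of joint each of nut_a, nut_b below 1.35 rad) or (value of joint each of nut_d, nut_a above 1.6 rad and value of joint each of nut_b, nut_c below 1.35 rad)).
It fails at once if a bystander (last, bottle, tape, shears) was moved by more than 20 mm or the bottle knocked over (distance of any of shoe_last, bottle, tape_roll, shears from where it was at the start of the episode above 0.02 m or angle between bottle's own z axis and vertical above 0.5 rad).
It also fails if it takes over 72 s, if anything falls off the work surface, if the arm or the gripper's body presses on something with over 40 N, if the wrist force passes 120 N, or if a joint passes its speed limit or range.

### The arm

A 6-joint arm with a two-finger parallel gripper is mounted at the origin on the work surface. World frame = base frame: x ahead of the robot, y to its left, z up, the work surface at z = 0. Lengths are in m, angles in rad, forces in N, time in s.
With the tool pointing down it reaches from about 0.35 to 0.975 m from the base axis. Payload 4.9 kg.
Tool frame: the origin (TCP) lies at the very end of the fingers, on their centre line; the grasp point (between the pads) lies 19 mm behind it; z points along the fingers, y is the line along which they close (so a half turn about z gives the same grasp; the last joint's range is limited). The gripper opens to 85 mm and grips with 20 to 120 N. Pads are 22 mm wide; open, the fingers measure 114 mm over their backs; the gripper's body (76 mm by 85 mm) begins 54 mm behind the grasp point. The pads swing forward as they close: fully open they stand 13 mm farther back than shut.
Start: joints at [-1.346, 0.053, 1.613, -0, 1.476, -0.119], TCP at [0.211, -0.588, 0.231] pointing down, gripper open.
Joint ranges: [-3.01, 3.01], [-1.01, 2.22], [0.06, 2.58], [-1.02, 4.17], [0.09, 2.62], [-3.14, 3.14]. Speed limits (rad/s): [2.57, 2.57, 3.14, 3.14, 3.14, 3.14].

### API

Orientations are given as a rotation vector (axis times angle).
In Python, from station import * gives the robot as it stands.
- The arm moves only by the shell command python3 -m crank 'ROWS' [OPENING] [FORCE]. ROWS is JSON, a list of rows, each an object with "offset": the shift along the tool's x, y, z in m, a list of three; "twist": the turn, a rotation vector about the tool's x, y, z in degrees, a list of three. In form: [{"offset": [x, y, z], "twist": [rx, ry, rz]}, ...]. A call has 1 to 20 rows; each row is the pose to reach, as a shift and turn from the pose commanded when the call began, along the tool's axes at that moment; what a row does not reach only later rows make up. A row lasts 1/8 s, in which the tool goes at most 62.5 mm and 10.7 degrees, less where a joint would pass 70% of its speed; a pose out of reach is approached as far as the arm can. A call with a gripper value outside its range is refused whole. OPENING is the opening, from 0 (shut) to 1 (fully open), set as the call begins (- or left out, the last holds). The fingers move at their own pace and stop on an object; FORCE is the grip in N (left out, the last holds). Time passes only in rows, so rows that repeat a pose let the fingers close. It gives the time, the measured TCP pose, the force, the opening and the grip force at its end, in the units of the state.
- get_obs(): the state, without advancing time (a new reading comes with each control period).
- get_image(name): name is "side" or "top"; returns the picture (480x640x3 uint8, red, green, blue); there is no depth.
- get_calibration(name): a dict with "intrinsics" (3x3 intrinsics, pixels), "world_from_camera" (4x4, takes a point from camera to world coordinates). Camera axes: x right, y up, looking along -z (the intrinsics and any distortion apply to the point x, -y, -z); pixel columns grow to the right and rows downward; lengths in m; the calibration is good to about 2 mm. A picture is of the moment at which its call begins. get_calibration takes no time and is no camera call.
- finish_job(): hands the job in; it is judged then, once.
Trained networks look in the newest picture that a camera, given by its name, has taken for a name from the list of things; names that differ only in an ending like _2 or _b are one class to them, and where a whole thing is asked for, a point or a joint stands for the part that bears it (a point fixed in the world has none). Each returns a list of dicts, best first, with "confidence" (0 to 1); they miss things now and then, are a little off and sometimes report something else, mostly with a low value. They report only what shows in the picture. A call takes as long as a camera call.
- cut_out(query, camera): "region" (480x640 bool, what is visible of it) and "rect" ([centre column, centre row, width, height] in pixels, round what is visible of it).
The state is a dict: "t": time; "q": joint angles; "dq": joint speeds; "effort": joint torques, N m; "tool_pos": TCP position; "tool_rot": TCP orientation; "contact_force": force on the tool from outside, world axes, zero at the start; "wrist_torque": the same for the moment, N m; "opening": finger opening in m; "grip_force": force on a finger pad.
Only numpy, scipy, OpenCV 4.12 (cv2) and the standard library are available. Lean on these libraries where they do the work, as an engineer would, in place of code of your own. Each camera call takes 0.05 s, during which the arm holds its last target. There are 200 camera calls.

## Working session

There is one attempt and no reset: what is moved stays moved. The work goes in short steps, Python scripts to look and compute and a shell command to move; the robot and the scene stay as the last step left them, time stands still between calls to the robot, and variables do not carry over. Pictures are saved under pics/ and viewed, at most 10 in all, crops included, and the job is handed in when it is done.

```bash
mkdir -p pics; ls
cat > look.py <<'E'
from station import *
import cv2,sys
n=sys.argv[1]
for c in ("top","side"):
    cv2.imwrite(f"pics/{n}_{c}.png",get_image(c)[:,:,::-1])
E
python3 look.py s0; python3 -c "
from station import *
for c in ('top','side'): print(get_calibration(c))
print(get_obs())"
```

```text
pics
{'intrinsics': array([[469.28954255,   0.        , 322.22000636],
       [  0.        , 469.28954255, 235.98420073],
       [  0.        ,   0.        ,   1.        ]]), 'world_from_camera': array([[-1.47368151e-01,  9.66367566e-01, -2.10751880e-01,
         4.31257390e-01],
       [-9.89081709e-01, -1.43989300e-01,  3.13760083e-02,
         7.60412296e-02],
       [-2.52588691e-05,  2.13074654e-01,  9.77035921e-01,
         9.41951365e-01],
       [ 0.00000000e+00,  0.00000000e+00,  0.00000000e+00,
         1.00000000e+00]])}
{'intrinsics': array([[475.2639015 ,   0.        , 325.55171471],
       [  0.        , 475.2639015 , 238.83334256],
       [  0.        ,   0.        ,   1.        ]]), 'world_from_camera': array([[-0.86654066,  0.27856394, -0.41413695,  0.25327592],
       [-0.49908299, -0.49166651,  0.71356865,  0.72333409],
       [-0.00484277,  0.82502496,  0.56507554,  0.62384283],
       [ 0.        ,  0.        ,  0.        ,  1.        ]])}
{'t': 0.1, 'q': array([-1.34598570e+00,  5.33014725e-02,  1.61414392e+00, -1.11525984e-05,
        1.47599944e+00, -1.19024238e-01]), 'dq': array([-0.00065474, -0.00217691, -0.00397928,  0.00054467, -0.00130869,
       -0.00141385]), 'effort': array([ 8.85502177e-04, -3.94896555e+01, -3.71366966e+01, -1.31462184e-04,
        3.83619539e-03,  8.80274285e-06]), 'tool_pos': array([ 0.21054534, -0.58787602,  0.230187  ]), 'tool_rot': array([-3.09345902e+00, -5.37123332e-01,  1.71128457e-04]), 'contact_force': array([-0.35652512,  0.03721741,  0.0500058 ]), 'wrist_torque': array([0.00555989, 0.01422401, 0.00962738]), 'grip_force': 0.0, 'opening': 0.08555229088357182}
```

View pics/s0_top.png

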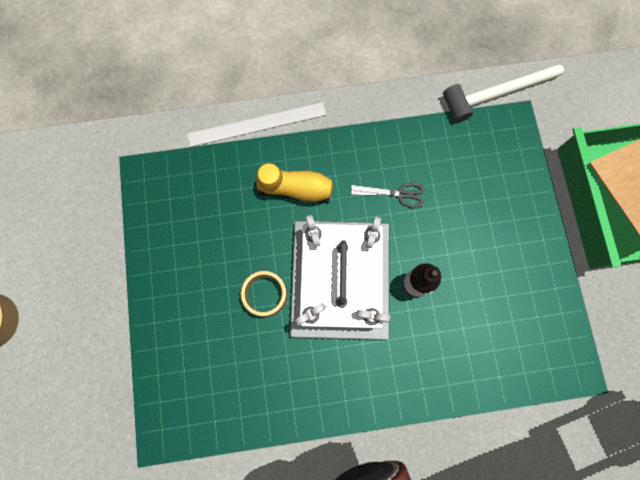

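View pics/s0_side.png

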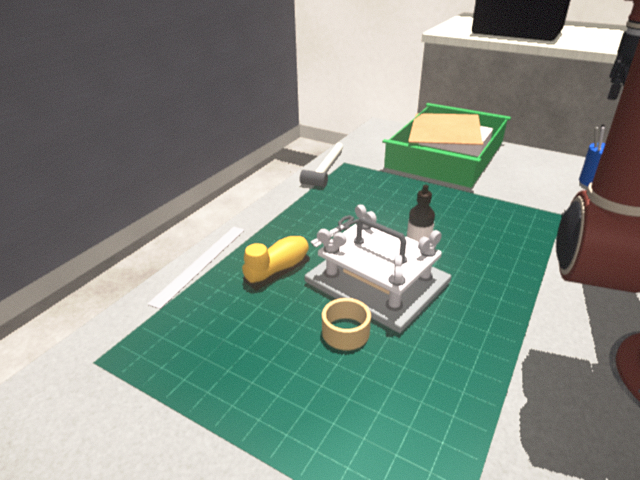

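The top view shows the press at about (340,278). The nuts are at about (313,232), (373,233), (312,315) and (372,316). The bottle is on the right at (423,280) and the tape on the left at (264,294).

Run:
```python
from station import *
import cv2,numpy as np
im=get_image("top")
r=cut_out("nut_a_top","top")
m=np.zeros((480,640),bool)
np.save("im.npy",im)
for d in r:
    print(d['confidence'],np.round(d['rect'],1),d['region'].sum())
    if d['confidence']>.4: m|=d['region']
np.save("m.npy",m)
im2=get_image("side")
r=cut_out("nut_a_top","side")
for d in r: print('side',d['confidence'],np.round(d['rect'],1),d['region'].sum())
for q in("platen","press","bottle","tape_roll"):
    r=cut_out(q,"top"); print(q,[(d['confidence'],np.round(d['rect'],1)) for d in r[:2]])
def crop(im,x,y,w,h,s): return cv2.resize(im[y:y+h,x:x+w],None,fx=s,fy=s,interpolation=cv2.INTER_CUBIC)
a=crop(im,285,210,110,120,5)
cv2.imwrite("pics/crop.png",a[:,:,::-1])
b=crop(im2,305,195,150,120,5)
cv2.imwrite("pics/crops.png",b[:,:,::-1])
```

```text
0.79 [314.6 231.1  20.6  34.9] 351
side 0.74 [330.9 241.5  26.6  24.6] 437
platen [(0.57, array([341.7, 277.1,  85.8, 105.4]))]
press [(0.79, array([342.2, 277.6, 101.3, 122.4]))]
bottle [(0.63, array([421. , 279.4,  42.4,  36. ])), (0.48, array([373.5, 233.1,  21. ,  29.1]))]
tape_roll [(0.87, array([264.2, 294.4,  49.9,  45.1]))]
```

View pics/crop.png

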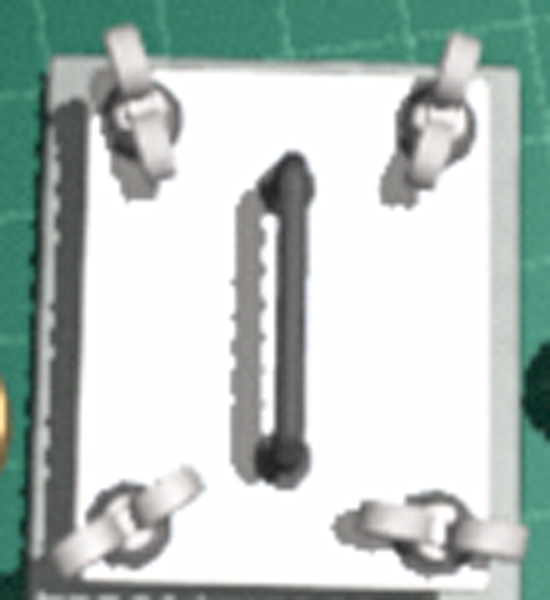

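View pics/crops.png

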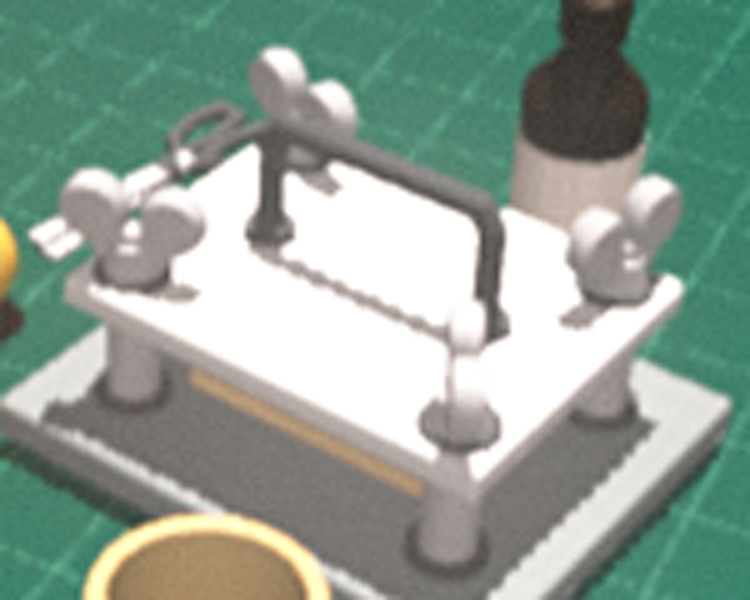

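The crops show each nut with two round ears. The handle runs along the press's long side, close to world x. I'll triangulate the ears and fit the platen.

```bash
cat > geo.py <<'E'
from station import *
import numpy as np,cv2
from scipy.optimize import least_squares
def proj(c,P):
    k=get_calibration(c);T=np.linalg.inv(k["world_from_camera"]);P=np.atleast_2d(P)
    p=P@T[:3,:3].T+T[:3,3];p=p*[1,-1,-1];u=p@k["intrinsics"].T
    return u[:,:2]/u[:,2:]
def ray(c,uv,z):
    k=get_calibration(c);W=k["world_from_camera"]
    d=np.linalg.inv(k["intrinsics"])@[uv[0],uv[1],1];d=W[:3,:3]@(d*[1,-1,-1])
    return W[:3,3]+d*(z-W[2,3])/d[2]
E
python3 - <<'E'
from geo import *
im=np.load("im.npy")
# rectified at z=.084, 0.5mm/px; rows -> x from .7 down
c0=ray("top",(342,277),.084);print("c0",c0)
N=600
g=np.array([[c0[0]+.15-r*.3/(N),c0[1]+.15-c*.3/N,.084] for r,c in((0,0),(0,N),(N,N),(N,0))])
H=cv2.getPerspectiveTransform(proj("top",g).astype(np.float32),np.float32([[0,0],[N,0],[N,N],[0,N]]))
rec=cv2.warpPerspective(im,H,(N,N))
w=(rec.min(2)>225).astype(np.uint8)
w=cv2.morphologyEx(w,cv2.MORPH_OPEN,np.ones((9,9)))
n,l,s,_=cv2.connectedComponentsWithStats(w);k=1+s[1:,4].argmax()
pts=np.argwhere(l==k)[:,::-1].astype(np.float32)
R=cv2.minAreaRect(pts);print("rect mm",R[1][0]/2,R[1][1]/2,R[2],"centre",c0[0]+.15-R[0][1]*.0005,c0[1]+.15-R[0][0]*.0005)
T={'UL':[(126,57),(153,148)],'UR':[(460,65),(433,155)],'LL':[(172,492),(85,548)],'LR':[(398,521),(490,537)]}
S={'UL':[(95,195),(172,218)],'UR':[(278,77),(330,112)],'LL':[(470,375),(467,325)],'LR':[(600,240),(655,207)]}
for n in T:
    e=[]
    for a,b in zip(T[n],S[n]):
        a=np.array(a)/5+[285,210];b=np.array(b)/5+[305,195]
        f=lambda P:np.r_[proj("top",P)[0]-a,proj("side",P)[0]-b]
        s=least_squares(f,[.6,.03,.11]);e.append(s.x)
        print(n,np.round(s.x,4),np.round(s.fun,1))
    d=e[0]-e[1];print("  mid",np.round((e[0]+e[1])/2,4),"len",np.linalg.norm(d),"ang",np.degrees(np.arctan2(d[1],d[0])))
E
```

```text
c0 [0.53472945 0.02392614 0.084     ]
rect mm 149.17095947265625 189.0250244140625 9.954607009887695 centre 0.5404351842934023 0.023005336751515004
UL [0.639  0.0667 0.114 ] [ 0.3  0.5 -0.6 -0.1]
UL [0.6059 0.0623 0.1113] [-0.1 -0.2  0.2  0. ]
  mid [0.6224 0.0645 0.1126] len 0.03346917703040321 ang 7.590234047028992
UR [ 0.6195 -0.0534  0.1098] [ 0.1  0.3 -0.3 -0.1]
UR [ 0.5879 -0.0378  0.1106] [ 0.1  0.2 -0.2 -0.1]
  mid [ 0.6037 -0.0456  0.1102] len 0.03528598370379289 ang -26.23279068680707
LL [0.4812 0.0725 0.0913] [ 0.7  1.5 -1.6 -0.3]
LL [0.4681 0.1056 0.1395] [-0.4 -0.7  0.8  0.1]
  mid [0.4746 0.089  0.1154] len 0.059984716324554536 ang -68.46539803974076
LR [ 0.4602 -0.0035  0.1115] [ 0.2  0.5 -0.6 -0.1]
LR [ 0.4498 -0.0344  0.1118] [ 0.3  0.6 -0.7 -0.1]
  mid [ 0.455  -0.0189  0.1117] len 0.03255564935980746 ang 71.34708156326478
```

```bash
cat > go.py <<'E'
# go.py NAME dz psi : offset/twist from current pose to a nut
from geo import *
import sys
from scipy.spatial.transform import Rotation as Ro
C=np.array([.5397,.0226]);y=np.radians(-9.9)
ex=np.array([np.cos(y),np.sin(y)]);ey=np.array([-np.sin(y),np.cos(y)])
N={'UL':C+.075*ex+.055*ey,'UR':C+.075*ex-.055*ey,'LL':C-.075*ex+.055*ey,'LR':C-.075*ex-.055*ey}
if __name__=="__main__":
    o=get_obs();R=Ro.from_rotvec(o["tool_rot"]).as_matrix()
    t=np.r_[N[sys.argv[1]],float(sys.argv[2])];psi=np.radians(float(sys.argv[3]))
    c,s=np.cos(psi),np.sin(psi);G=np.array([[c,s,0],[s,-c,0],[0,0,-1]])
    print("target",t.round(4),"offset",(R.T@(t-o["tool_pos"])).round(4),"twist",np.degrees(Ro.from_matrix(R.T@G).as_rotvec()).round(1),
     "psi now",np.degrees(np.arctan2(R[1,0],R[0,0])).round(1),"q",np.degrees(o["q"]).round(0),"t",o["t"])
E
python3 go.py UL .215 187.5
```

```text
target [0.623  0.0639 0.215 ] offset [ 0.6081 -0.4751  0.0163] twist [  -0.    -0.  -167.8] psi now 19.7 q [-77.   3.  92.  -0.  85.  -7.] t 0.5
```

```bash
R='{"offset":[0.608,-0.475,0.016],"twist":[0,0,-167.8]}'; python3 -m crank '[{"offset":[0.608,-0.475,0.016],"twist":[0,0,-167.8]},{"offset":[0.608,-0.475,0.016],"twist":[0,0,-167.8]},{"offset":[0.608,-0.475,0.016],"twist":[0,0,-167.8]},{"offset":[0.608,-0.475,0.016],"twist":[0,0,-167.8]},{"offset":[0.608,-0.475,0.016],"twist":[0,0,-167.8]},{"offset":[0.608,-0.475,0.016],"twist":[0,0,-167.8]},{"offset":[0.608,-0.475,0.016],"twist":[0,0,-167.8]},{"offset":[0.608,-0.475,0.016],"twist":[0,0,-167.8]},{"offset":[0.608,-0.475,0.016],"twist":[0,0,-167.8]},{"offset":[0.608,-0.475,0.016],"twist":[0,0,-167.8]},{"offset":[0.608,-0.475,0.016],"twist":[0,0,-167.8]},{"offset":[0.608,-0.475,0.016],"twist":[0,0,-167.8]},{"offset":[0.608,-0.475,0.016],"twist":[0,0,-167.8]},{"offset":[0.608,-0.475,0.016],"twist":[0,0,-167.8]},{"offset":[0.608,-0.475,0.016],"twist":[0,0,-167.8]},{"offset":[0.608,-0.475,0.016],"twist":[0,0,-167.8]},{"offset":[0.608,-0.475,0.016],"twist":[0,0,-167.8]}]' 0.5 40; python3 go.py UL .106 187.5
```

```text
t: 2.62
tool_pos: [0.623, 0.0638, 0.2153]
tool_rot: [-0.203, 3.135, -0.0]
contact_force: [0.7, -0.4, 0.0]
opening: 0.043
grip_force: 0.0
target [0.623  0.0639 0.106 ] offset [-1.000e-04  1.000e-04  1.093e-01] twist [-0.   0.  -0.1] psi now -172.6 q [ -1.   4.  93.  -0.  83. -98.] t 2.625
```

```bash
python3 -m crank '[{"offset":[0,0,0.06],"twist":[0,0,0]},{"offset":[0,0,0.09],"twist":[0,0,0]},{"offset":[0,0,0.109],"twist":[0,0,0]},{"offset":[0,0,0.109],"twist":[0,0,0]}]' ; python3 -m crank '[{"offset":[0,0,0],"twist":[0,0,0]},{"offset":[0,0,0],"twist":[0,0,0]},{"offset":[0,0,0],"twist":[0,0,0]}]' 0 40
python3 - <<'E'
from station import *
import cv2
o=get_obs();print(o["wrist_torque"],o["contact_force"])
a=get_image("top")[190:340,260:420];b=get_image("side")[170:320,290:450]
import numpy as np
cv2.imwrite("pics/g1.png",cv2.resize(np.hstack([a,b]),(800,375),interpolation=cv2.INTER_CUBIC)[:,:,::-1])
E
```

```text
t: 3.12
tool_pos: [0.6222, 0.0637, 0.105]
tool_rot: [0.204, -3.132, -0.0]
contact_force: [-0.1, -0.0, 0.4]
opening: 0.0432
grip_force: 0.0
t: 3.5
tool_pos: [0.6243, 0.065, 0.1088]
tool_rot: [-0.205, 3.131, 0.003]
contact_force: [-0.1, 5.2, 4.4]
opening: 0.0106
grip_force: 42.2
[0.84581723 0.11595258 0.04646735] [-0.11948599  5.17234999  4.37019181]
```

View pics/g1.png

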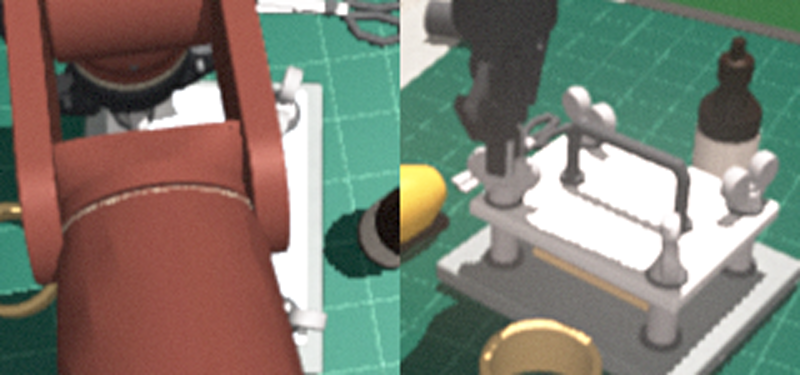

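The view shows the fingers gripping the UL nut across its ears, with the opening at 10.6 mm. Now I turn it for round one.

```bash
python3 -m crank '[{"offset":[0,0,0.0001],"twist":[0,0,9]},{"offset":[0,0,0.0003],"twist":[0,0,18]},{"offset":[0,0,0.0005],"twist":[0,0,28]},{"offset":[0,0,0.0007],"twist":[0,0,38]},{"offset":[0,0,0.0009],"twist":[0,0,48]},{"offset":[0,0,0.0009],"twist":[0,0,56]},{"offset":[0,0,0.0009],"twist":[0,0,56]},{"offset":[0,0,0.0009],"twist":[0,0,56]}]' ; python3 go.py UL .109 132
python3 - <<'E'
from station import *
o=get_obs();print(o["wrist_torque"],o["contact_force"])
E
```

```text
t: 4.6
tool_pos: [0.6241, 0.0644, 0.1081]
tool_rot: [1.29, 2.862, 0.003]
contact_force: [-2.3, 3.2, 6.1]
opening: 0.0108
grip_force: 42.4
target [0.623  0.0639 0.109 ] offset [ 0.0003 -0.0011 -0.0009] twist [ 0.2  0.1 -0.5] psi now 131.5 q [ -1.   9.  98.   0.  73. -42.] t 4.6
[ 0.48685617  0.49984345 -0.04366575] [-2.27305693  3.15553453  6.10444247]
```

```bash
sed -i 's/C=np.array.*;y/C=np.array([.5407,.0234]);y/' go.py; python3 go.py LR .175 71.3; python3 -m crank '[{"offset":[0,0,0],"twist":[0,0,0]},{"offset":[0,0,0],"twist":[0,0,0]},{"offset":[0,0,-0.04],"twist":[0,0,0]},{"offset":[0,0,-0.07],"twist":[0,0,0]}]' 0.5;python3 go.py LR .175 71.3
```

```text
target [ 0.4574 -0.0179  0.175 ] offset [ 0.0487 -0.1792 -0.0674] twist [ 0.2 -0.  60.2] psi now 131.5 q [ -1.   9.  98.   0.  73. -42.] t 4.6
t: 5.1
tool_pos: [0.6231, 0.0634, 0.1764]
tool_rot: [1.291, 2.864, -0.001]
contact_force: [0.9, -0.2, 0.8]
opening: 0.0423
grip_force: 0.0
target [ 0.4574 -0.0179  0.175 ] offset [ 0.0489 -0.178   0.0014] twist [ 0.   0.  60.2] psi now 131.5 q [ -1.   5.  95.  -0.  79. -42.] t 5.1
```

```bash
python3 -m crank '[{"offset":[0.049,-0.178,0],"twist":[0,0,60.2]},{"offset":[0.049,-0.178,0],"twist":[0,0,60.2]},{"offset":[0.049,-0.178,0],"twist":[0,0,60.2]},{"offset":[0.049,-0.178,0],"twist":[0,0,60.2]},{"offset":[0.049,-0.178,0],"twist":[0,0,60.2]},{"offset":[0.049,-0.178,0],"twist":[0,0,60.2]},{"offset":[0.049,-0.178,0],"twist":[0,0,60.2]},{"offset":[0.049,-0.178,0.04],"twist":[0,0,60.2]},{"offset":[0.049,-0.178,0.069],"twist":[0,0,60.2]},{"offset":[0.049,-0.178,0.069],"twist":[0,0,60.2]}]'; python3 go.py LR .106 71.3;  python3 -m crank '[{"offset":[0,0,0],"twist":[0,0,0]},{"offset":[0,0,0],"twist":[0,0,0]},{"offset":[0,0,0],"twist":[0,0,0]}]' 0 40; python3 go.py LR .106 71.3
```

```text
t: 6.35
tool_pos: [0.455, -0.0172, 0.1037]
tool_rot: [-2.548, -1.83, 0.007]
contact_force: [0.1, 0.1, 0.3]
opening: 0.0428
grip_force: 0.0
target [ 0.4574 -0.0179  0.106 ] offset [ 0.0001  0.0024 -0.0023] twist [-0.3  0.1  0.1] psi now 71.4 q [-12. -14. 121.  -0.  74.   7.] t 6.35
t: 6.72
tool_pos: [0.4571, -0.0173, 0.1084]
tool_rot: [-2.551, -1.831, 0.001]
contact_force: [-6.7, 2.1, 5.6]
opening: 0.0109
grip_force: 40.1
target [ 0.4574 -0.0179  0.106 ] offset [-0.0004  0.0004  0.0024] twist [-0.1 -0.   0. ] psi now 71.3 q [-12. -15. 121.   0.  74.   7.] t 6.725
```

```bash
python3 -m crank '[{"offset":[0,0,0.0001],"twist":[0,0,9]},{"offset":[0,0,0.0003],"twist":[0,0,18]},{"offset":[0,0,0.0005],"twist":[0,0,28]},{"offset":[0,0,0.0007],"twist":[0,0,38]},{"offset":[0,0,0.0009],"twist":[0,0,48]},{"offset":[0,0,0.0009],"twist":[0,0,56]},{"offset":[0,0,0.0009],"twist":[0,0,56]},{"offset":[0,0,0.0009],"twist":[0,0,56]}]' ; python3 go.py LR .109 16;python3 -m crank '[{"offset":[0,0,0],"twist":[0,0,0]},{"offset":[0,0,0],"twist":[0,0,0]},{"offset":[0,0,-0.04],"twist":[0,0,0]},{"offset":[0,0,-0.07],"twist":[0,0,0]}]' 0.5;python3 go.py UR .175 153.8
```

```text
t: 7.72
tool_pos: [0.457, -0.0174, 0.1077]
tool_rot: [-3.113, -0.419, 0.002]
contact_force: [-5.7, 2.2, 6.3]
opening: 0.0109
grip_force: 40.3
target [ 0.4574 -0.0179  0.109 ] offset [ 0.0002  0.0006 -0.0013] twist [-0.   0.1 -0.7] psi now 15.3 q [-12. -14. 121.  -0.  74.  63.] t 7.725
t: 8.22
tool_pos: [0.4576, -0.0176, 0.1771]
tool_rot: [3.113, 0.418, 0.002]
contact_force: [0.5, -0.1, -0.0]
opening: 0.043
grip_force: 0.0
target [ 0.6051 -0.0437  0.175 ] offset [0.1354 0.0641 0.0023] twist [ 1.000e-01  0.000e+00 -1.385e+02] psi now 15.3 q [-12. -19. 117.  -0.  81.  63.] t 8.225
```

```bash
python3 -m crank '[{"offset":[0.135,0.064,0],"twist":[0,0,-138.5]},{"offset":[0.135,0.064,0],"twist":[0,0,-138.5]},{"offset":[0.135,0.064,0],"twist":[0,0,-138.5]},{"offset":[0.135,0.064,0],"twist":[0,0,-138.5]},{"offset":[0.135,0.064,0],"twist":[0,0,-138.5]},{"offset":[0.135,0.064,0],"twist":[0,0,-138.5]},{"offset":[0.135,0.064,0],"twist":[0,0,-138.5]},{"offset":[0.135,0.064,0],"twist":[0,0,-138.5]},{"offset":[0.135,0.064,0],"twist":[0,0,-138.5]},{"offset":[0.135,0.064,0],"twist":[0,0,-138.5]},{"offset":[0.135,0.064,0],"twist":[0,0,-138.5]},{"offset":[0.135,0.064,0],"twist":[0,0,-138.5]},{"offset":[0.135,0.064,0],"twist":[0,0,-138.5]},{"offset":[0.135,0.064,0],"twist":[0,0,-138.5]},{"offset":[0.135,0.064,0.04],"twist":[0,0,-138.5]},{"offset":[0.135,0.064,0.07],"twist":[0,0,-138.5]},{"offset":[0.135,0.064,0.07],"twist":[0,0,-138.5]}]'; python3 go.py UR .106 153.8;  python3 -m crank '[{"offset":[0,0,0],"twist":[0,0,0]},{"offset":[0,0,0],"twist":[0,0,0]},{"offset":[0,0,0],"twist":[0,0,0]}]' 0 40; python3 go.py UR .106 153.8
```

```text
t: 10.35
tool_pos: [0.6021, -0.0432, 0.1024]
tool_rot: [-0.714, -3.053, 0.0]
contact_force: [0.1, 0.4, 0.1]
opening: 0.0426
grip_force: 0.0
target [ 0.6051 -0.0437  0.106 ] offset [-0.0029  0.0009 -0.0037] twist [-0.1 -0.3 -0.1] psi now 153.7 q [-11.   7. 101.   0.  72. -75.] t 10.35
t: 10.72
tool_pos: [0.6058, -0.0438, 0.1079]
tool_rot: [0.712, 3.056, 0.001]
contact_force: [0.2, 0.9, 5.2]
opening: 0.0106
grip_force: 41.7
target [ 0.6051 -0.0437  0.106 ] offset [ 0.0006 -0.0002  0.0019] twist [ 0.1  0.2 -0. ] psi now 153.8 q [-11.   7. 101.   0.  72. -75.] t 10.725
```

```bash
python3 -m crank '[{"offset":[0,0,0.0001],"twist":[0,0,9]},{"offset":[0,0,0.0003],"twist":[0,0,18]},{"offset":[0,0,0.0005],"twist":[0,0,28]},{"offset":[0,0,0.0007],"twist":[0,0,38]},{"offset":[0,0,0.0009],"twist":[0,0,48]},{"offset":[0,0,0.0009],"twist":[0,0,56]},{"offset":[0,0,0.0009],"twist":[0,0,56]},{"offset":[0,0,0.0009],"twist":[0,0,56]}]' ; python3 go.py UR .109 98;python3 -m crank '[{"offset":[0,0,0],"twist":[0,0,0]},{"offset":[0,0,0],"twist":[0,0,0]},{"offset":[0,0,-0.04],"twist":[0,0,0]},{"offset":[0,0,-0.07],"twist":[0,0,0]}]' 0.5;python3 go.py LL .175 113
```

```text
t: 11.72
tool_pos: [0.6048, -0.0445, 0.1071]
tool_rot: [2.064, 2.365, -0.001]
contact_force: [-3.2, -1.5, 6.6]
opening: 0.0105
grip_force: 42.1
target [ 0.6051 -0.0437  0.109 ] offset [ 0.0008  0.0004 -0.0019] twist [ 0.   0.1 -0.2] psi now 97.8 q [-11.   7. 101.  -0.  72. -19.] t 11.725
t: 12.22
tool_pos: [0.6043, -0.0435, 0.1754]
tool_rot: [-2.065, -2.367, -0.0]
contact_force: [-0.2, 0.0, 1.0]
opening: 0.0425
grip_force: 0.0
target [0.4763 0.0905 0.175 ] offset [ 0.1501 -0.1087  0.0004] twist [ -0.   -0.  -15.2] psi now 97.8 q [-11.   3.  98.   0.  79. -19.] t 12.225
```

```bash
python3 -m crank '[{"offset":[0.15,-0.109,0],"twist":[0,0,-15]},{"offset":[0.15,-0.109,0],"twist":[0,0,-15]},{"offset":[0.15,-0.109,0],"twist":[0,0,-15]},{"offset":[0.15,-0.109,0],"twist":[0,0,-15]},{"offset":[0.15,-0.109,0],"twist":[0,0,-15]},{"offset":[0.15,-0.109,0],"twist":[0,0,-15]},{"offset":[0.15,-0.109,0.04],"twist":[0,0,-15]},{"offset":[0.15,-0.109,0.069],"twist":[0,0,-15]},{"offset":[0.15,-0.109,0.069],"twist":[0,0,-15]}]'; python3 go.py LL .106 113;  python3 -m crank '[{"offset":[0,0,0],"twist":[0,0,0]},{"offset":[0,0,0],"twist":[0,0,0]},{"offset":[0,0,0],"twist":[0,0,0]}]' 0 40; python3 go.py LL .106 113; python3 -c "
from station import *
o=get_obs();print(o['wrist_torque'],o['contact_force'])"
```

```text
t: 13.35
tool_pos: [0.4744, 0.0893, 0.1029]
tool_rot: [-1.738, -2.611, 0.006]
contact_force: [0.3, -0.2, 0.0]
opening: 0.0425
grip_force: 0.0
target [0.4763 0.0905 0.106 ] offset [ 0.0003  0.0021 -0.0031] twist [-0.3 -0.1 -0.3] psi now 112.7 q [  2. -10. 118.  -0.  73. -21.] t 13.35
t: 13.72
tool_pos: [0.4767, 0.0897, 0.1076]
tool_rot: [1.738, 2.615, -0.001]
contact_force: [-4.5, -3.0, 5.9]
opening: 0.011
grip_force: 40.5
target [0.4763 0.0905 0.106 ] offset [ 0.0009 -0.      0.0016] twist [ 0.   0.1 -0.2] psi now 112.8 q [  2. -10. 117.  -0.  73. -21.] t 13.725
[-0.54894962  0.69683043  0.01234241] [-4.52865074 -2.96382951  5.94913964]
```

```bash
python3 -m crank '[{"offset":[0,0,0.0001],"twist":[0,0,9]},{"offset":[0,0,0.0003],"twist":[0,0,18]},{"offset":[0,0,0.0005],"twist":[0,0,28]},{"offset":[0,0,0.0007],"twist":[0,0,38]},{"offset":[0,0,0.0009],"twist":[0,0,48]},{"offset":[0,0,0.0009],"twist":[0,0,56]},{"offset":[0,0,0.0009],"twist":[0,0,56]},{"offset":[0,0,0.0009],"twist":[0,0,56]}]' ; python3 go.py LL .109 98;python3 -m crank '[{"offset":[0,0,0],"twist":[0,0,0]},{"offset":[0,0,0],"twist":[0,0,0]},{"offset":[0,0,-0.04],"twist":[0,0,0]},{"offset":[0,0,-0.1],"twist":[0,0,0]}]' 0.5;python3 go.py UL .175 131.5
python3 - <<'E'
from station import *
import cv2,numpy as np
a=get_image("top")[190:340,260:420];b=get_image("side")[170:320,290:450]
cv2.imwrite("pics/g2.png",cv2.resize(np.hstack([a,b]),(800,375),interpolation=cv2.INTER_CUBIC)[:,:,::-1])
E
```

```text
t: 14.72
tool_pos: [0.4752, 0.0897, 0.1068]
tool_rot: [2.763, 1.494, -0.005]
contact_force: [-10.7, -3.5, 10.6]
opening: 0.0109
grip_force: 41.2
target [0.4763 0.0905 0.109 ] offset [ 0.0012  0.0004 -0.0022] twist [ -0.1   0.1 -41.2] psi now 56.8 q [  2. -10. 117.  -0.  73.  35.] t 14.725
t: 15.22
tool_pos: [0.4745, 0.0902, 0.2035]
tool_rot: [-2.762, -1.493, 0.006]
contact_force: [0.7, -0.0, 1.0]
opening: 0.0425
grip_force: 0.0
target [0.624  0.0647 0.175 ] offset [0.0606 0.1392 0.0278] twist [ -0.3  -0.  -74.7] psi now 56.8 q [  2. -16. 112.   0.  84.  35.] t 15.225
```

View pics/g2.png

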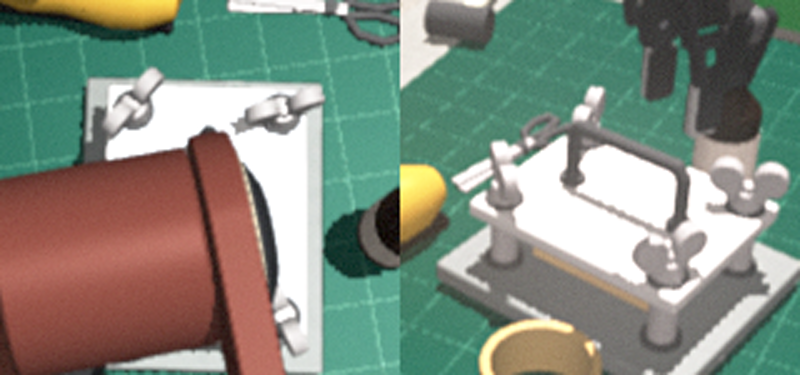

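Side view: all four ears have turned and the bystanders are untouched. Now round two, starting with UL.

```bash
python3 -m crank '[{"offset":[0.061,0.139,0.028],"twist":[0,0,-74.7]},{"offset":[0.061,0.139,0.028],"twist":[0,0,-74.7]},{"offset":[0.061,0.139,0.028],"twist":[0,0,-74.7]},{"offset":[0.061,0.139,0.028],"twist":[0,0,-74.7]},{"offset":[0.061,0.139,0.028],"twist":[0,0,-74.7]},{"offset":[0.061,0.139,0.028],"twist":[0,0,-74.7]},{"offset":[0.061,0.139,0.028],"twist":[0,0,-74.7]},{"offset":[0.061,0.139,0.028],"twist":[0,0,-74.7]},{"offset":[0.061,0.139,0.07],"twist":[0,0,-74.7]},{"offset":[0.061,0.139,0.099],"twist":[0,0,-74.7]},{"offset":[0.061,0.139,0.099],"twist":[0,0,-74.7]}]'; python3 go.py UL .105 131.5;  python3 -m crank '[{"offset":[0,0,0],"twist":[0,0,0]},{"offset":[0,0,0],"twist":[0,0,0]},{"offset":[0,0,0],"twist":[0,0,0]}]' 0 60
cat > st.py <<'E'
from station import *
import numpy as np
from scipy.spatial.transform import Rotation as Ro
o=get_obs();R=Ro.from_rotvec(o["tool_rot"]).as_matrix()
print("psi",np.degrees(np.arctan2(R[1,0],R[0,0])).round(1),"tq",o["wrist_torque"].round(2),"F",o["contact_force"].round(1),"eff6",o["effort"][5].round(3),"pos",o["tool_pos"].round(4))
E
python3 st.py;python3 -m crank '[{"offset":[0,0,0.0001],"twist":[0,0,9]},{"offset":[0,0,0.0003],"twist":[0,0,18]},{"offset":[0,0,0.0005],"twist":[0,0,26]},{"offset":[0,0,0.0005],"twist":[0,0,26]}]'>/dev/null ; python3 st.py
```

```text
t: 16.7
tool_pos: [0.6234, 0.0652, 0.1023]
tool_rot: [-1.291, -2.858, 0.004]
contact_force: [-1.0, -1.2, 0.7]
opening: 0.0426
grip_force: 0.0
target [0.624  0.0647 0.105 ] offset [-0.0008  0.0001 -0.0027] twist [-0.3 -0.2 -0.1] psi now 131.4 q [ -1.  10.  98.   0.  73. -42.] t 16.7
t: 17.08
tool_pos: [0.6254, 0.0636, 0.1081]
tool_rot: [1.291, 2.864, -0.005]
contact_force: [-6.6, -4.1, 4.9]
opening: 0.0095
grip_force: 59.2
psi 131.5 tq [-0.78  1.11  0.04] F [-6.6 -4.1  4.9] eff6 -0.011 pos [0.6254 0.0636 0.1081]
psi 105.4 tq [-1.08  1.74 -0.12] F [-10.4  -6.5   7.6] eff6 0.15 pos [0.6246 0.0632 0.1077]
```

```bash
for i in 1 2 3; do python3 -m crank '[{"offset":[0,0,0.0001],"twist":[0,0,7]},{"offset":[0,0,0.0001],"twist":[0,0,7]}]'>/dev/null ; python3 st.py; done
```

```text
psi 98.4 tq [-1.14  1.88 -0.05] F [-11.7  -7.    8.1] eff6 0.125 pos [0.6243 0.0631 0.1076]
psi 91.4 tq [-1.16  2.01 -0.07] F [-11.9  -6.6   8.8] eff6 0.128 pos [0.6241 0.0631 0.1075]
psi 84.7 tq [-1.2   2.13  1.53] F [-12.4  -6.5  10.4] eff6 1.702 pos [0.6241 0.0631 0.1076]
```

```bash
python3 -m crank '[{"offset":[0,0,0],"twist":[0,0,-0.5]},{"offset":[0,0,0],"twist":[0,0,-0.5]},{"offset":[0,0,-0.04],"twist":[0,0,0]},{"offset":[0,0,-0.07],"twist":[0,0,0]}]' 0.5;python3 go.py LR .175 15.3
```

```text
t: 18.82
tool_pos: [0.6264, 0.0654, 0.177]
tool_rot: [2.325, 2.111, 0.003]
contact_force: [-0.0, 0.3, -0.7]
opening: 0.043
grip_force: 0.0
target [ 0.4574 -0.0179  0.175 ] offset [-0.0991 -0.1603  0.0016] twist [ 0.1 -0.1 69.2] psi now 84.5 q [-1.  6. 95.  0. 79.  5.] t 18.825
```

```bash
python3 -m crank '[{"offset":[-0.099,-0.16,0],"twist":[0,0,69.2]},{"offset":[-0.099,-0.16,0],"twist":[0,0,69.2]},{"offset":[-0.099,-0.16,0],"twist":[0,0,69.2]},{"offset":[-0.099,-0.16,0],"twist":[0,0,69.2]},{"offset":[-0.099,-0.16,0],"twist":[0,0,69.2]},{"offset":[-0.099,-0.16,0],"twist":[0,0,69.2]},{"offset":[-0.099,-0.16,0],"twist":[0,0,69.2]},{"offset":[-0.099,-0.16,0],"twist":[0,0,69.2]},{"offset":[-0.099,-0.16,0.04],"twist":[0,0,69.2]},{"offset":[-0.099,-0.16,0.07],"twist":[0,0,69.2]},{"offset":[-0.099,-0.16,0.07],"twist":[0,0,69.2]}]'; python3 -m crank '[{"offset":[0,0,0],"twist":[0,0,0]},{"offset":[0,0,0],"twist":[0,0,0]},{"offset":[0,0,0],"twist":[0,0,0]}]' 0 60; 
python3 st.py;python3 -m crank '[{"offset":[0,0,0.0001],"twist":[0,0,9]},{"offset":[0,0,0.0003],"twist":[0,0,18]},{"offset":[0,0,0.0005],"twist":[0,0,26]},{"offset":[0,0,0.0005],"twist":[0,0,26]}]'>/dev/null ; python3 st.py
```

```text
t: 20.2
tool_pos: [0.455, -0.0176, 0.1026]
tool_rot: [-3.112, -0.419, 0.008]
contact_force: [0.1, -0.7, 0.2]
opening: 0.0429
grip_force: 0.0
t: 20.58
tool_pos: [0.458, -0.0172, 0.1072]
tool_rot: [-3.112, -0.418, -0.005]
contact_force: [-1.4, 4.7, 4.2]
opening: 0.0101
grip_force: 59.6
psi 15.3 tq [ 0.69  0.28 -0.03] F [-1.4  4.7  4.2] eff6 -0.005 pos [ 0.458  -0.0172  0.1072]
psi -10.6 tq [ 0.48  0.5  -0.1 ] F [-3.4  3.1  6.3] eff6 0.171 pos [ 0.458  -0.0177  0.1068]
```

```bash
for i in 1 2; do python3 -m crank '[{"offset":[0,0,0.0001],"twist":[0,0,7]},{"offset":[0,0,0.0001],"twist":[0,0,7]}]'>/dev/null ; python3 st.py; done
```

```text
psi -17.6 tq [ 0.42  0.57 -0.07] F [-3.7  3.5  6.8] eff6 0.11 pos [ 0.458  -0.0178  0.1068]
psi -24.6 tq [ 0.34  0.61 -0.06] F [-3.4  2.3  6.5] eff6 0.113 pos [ 0.4579 -0.0179  0.1067]
```

```bash
for i in 1 2 ; do python3 -m crank '[{"offset":[0,0,0.0001],"twist":[0,0,5]},{"offset":[0,0,0.0001],"twist":[0,0,5]}]'>/dev/null ; python3 st.py; done
```

```text
psi -29.6 tq [ 0.34  0.68 -0.03] F [-4.1  2.   6.4] eff6 0.065 pos [ 0.4579 -0.018   0.1066]
psi -34.5 tq [0.29 0.71 0.69] F [-3.2  2.5  7.3] eff6 0.824 pos [ 0.4578 -0.018   0.1066]
```

```bash
python3 -m crank '[{"offset":[0,0,0],"twist":[0,0,0]},{"offset":[0,0,0],"twist":[0,0,0]},{"offset":[0,0,-0.04],"twist":[0,0,0]},{"offset":[0,0,-0.07],"twist":[0,0,0]}]' 0.5;python3 go.py UR .175 97.8
```

```text
t: 22.58
tool_pos: [0.4571, -0.0182, 0.1752]
tool_rot: [2.999, -0.936, 0.001]
contact_force: [-0.0, -0.2, 1.3]
opening: 0.0424
grip_force: 0.0
target [ 0.6051 -0.0437  0.175 ] offset [ 0.1362 -0.0633  0.0004] twist [   0.    -0.  -132.5] psi now -34.7 q [-12. -19. 117.  -0.  81. 113.] t 22.575
```

```bash
python3 -m crank '[{"offset":[0.136,-0.063,0],"twist":[0,0,-132.5]},{"offset":[0.136,-0.063,0],"twist":[0,0,-132.5]},{"offset":[0.136,-0.063,0],"twist":[0,0,-132.5]},{"offset":[0.136,-0.063,0],"twist":[0,0,-132.5]},{"offset":[0.136,-0.063,0],"twist":[0,0,-132.5]},{"offset":[0.136,-0.063,0],"twist":[0,0,-132.5]},{"offset":[0.136,-0.063,0],"twist":[0,0,-132.5]},{"offset":[0.136,-0.063,0],"twist":[0,0,-132.5]},{"offset":[0.136,-0.063,0],"twist":[0,0,-132.5]},{"offset":[0.136,-0.063,0],"twist":[0,0,-132.5]},{"offset":[0.136,-0.063,0],"twist":[0,0,-132.5]},{"offset":[0.136,-0.063,0],"twist":[0,0,-132.5]},{"offset":[0.136,-0.063,0],"twist":[0,0,-132.5]},{"offset":[0.136,-0.063,0.04],"twist":[0,0,-132.5]},{"offset":[0.136,-0.063,0.07],"twist":[0,0,-132.5]},{"offset":[0.136,-0.063,0.07],"twist":[0,0,-132.5]}]'; python3 -m crank '[{"offset":[0,0,0],"twist":[0,0,0]},{"offset":[0,0,0],"twist":[0,0,0]},{"offset":[0,0,0],"twist":[0,0,0]}]' 0 60; 
python3 st.py;python3 -m crank '[{"offset":[0,0,0.0001],"twist":[0,0,9]},{"offset":[0,0,0.0003],"twist":[0,0,18]},{"offset":[0,0,0.0005],"twist":[0,0,26]},{"offset":[0,0,0.0005],"twist":[0,0,26]}]'>/dev/null ; python3 st.py
```

```text
t: 24.58
tool_pos: [0.6023, -0.0434, 0.1007]
tool_rot: [-2.061, -2.363, 0.005]
contact_force: [0.3, -0.3, 0.8]
opening: 0.0427
grip_force: 0.0
t: 24.95
tool_pos: [0.6049, -0.0442, 0.1064]
tool_rot: [2.064, 2.366, -0.001]
contact_force: [-5.6, -0.9, 4.6]
opening: 0.0101
grip_force: 59.4
psi 97.8 tq [-0.16  0.87 -0.1 ] F [-5.6 -0.9  4.6] eff6 -0.077 pos [ 0.6049 -0.0442  0.1064]
psi 71.8 tq [-0.17  1.16 -0.06] F [-5.7 -0.1  7.7] eff6 0.118 pos [ 0.6045 -0.0442  0.106 ]
```

```bash
for i in 1 2; do python3 -m crank '[{"offset":[0,0,0.0001],"twist":[0,0,6]},{"offset":[0,0,0.0001],"twist":[0,0,6]}]'>/dev/null ; python3 st.py; done
```

```text
psi 65.9 tq [-0.09  1.26  0.49] F [-7.9 -1.   7.7] eff6 0.626 pos [ 0.6044 -0.0442  0.106 ]
psi 60.2 tq [-0.12  1.32  2.01] F [-7.9 -1.1  8.9] eff6 2.135 pos [ 0.6045 -0.0441  0.1061]
```

```bash
python3 -m crank '[{"offset":[0,0,0],"twist":[0,0,-4]},{"offset":[0,0,0],"twist":[0,0,-4]},{"offset":[0,0,-0.04],"twist":[0,0,-4]},{"offset":[0,0,-0.07],"twist":[0,0,-4]}]' 0.5;python3 go.py LL .175 56.8
```

```text
t: 26.45
tool_pos: [0.6052, -0.0438, 0.1753]
tool_rot: [2.667, 1.658, 0.003]
contact_force: [0.2, -0.1, -0.3]
opening: 0.0433
grip_force: 0.0
target [0.4763 0.0905 0.175 ] offset [ 0.0633 -0.1751  0.    ] twist [ 0.1 -0.   6.9] psi now 63.7 q [-11.   3.  98.   0.  79.  15.] t 26.45
```

```bash
python3 -m crank '[{"offset":[0.063,-0.175,0],"twist":[0,0,6.9]},{"offset":[0.063,-0.175,0],"twist":[0,0,6.9]},{"offset":[0.063,-0.175,0],"twist":[0,0,6.9]},{"offset":[0.063,-0.175,0],"twist":[0,0,6.9]},{"offset":[0.063,-0.175,0],"twist":[0,0,6.9]},{"offset":[0.063,-0.175,0],"twist":[0,0,6.9]},{"offset":[0.063,-0.175,0.04],"twist":[0,0,6.9]},{"offset":[0.063,-0.175,0.07],"twist":[0,0,6.9]},{"offset":[0.063,-0.175,0.07],"twist":[0,0,6.9]}]'; python3 -m crank '[{"offset":[0,0,0],"twist":[0,0,0]},{"offset":[0,0,0],"twist":[0,0,0]},{"offset":[0,0,0],"twist":[0,0,0]}]' 0 60; 
python3 st.py;python3 -m crank '[{"offset":[0,0,0.0001],"twist":[0,0,9]},{"offset":[0,0,0.0003],"twist":[0,0,18]},{"offset":[0,0,0.0005],"twist":[0,0,26]},{"offset":[0,0,0.0005],"twist":[0,0,26]}]'>/dev/null ; python3 st.py
```

```text
t: 27.58
tool_pos: [0.4739, 0.0892, 0.1006]
tool_rot: [-2.761, -1.493, 0.009]
contact_force: [-0.3, -0.0, 0.6]
opening: 0.0427
grip_force: 0.0
t: 27.95
tool_pos: [0.4758, 0.0906, 0.1054]
tool_rot: [-2.761, -1.496, -0.001]
contact_force: [-4.4, 2.3, 4.7]
opening: 0.0104
grip_force: 59.6
psi 56.9 tq [ 0.22  0.8  -0.04] F [-4.4  2.3  4.7] eff6 -0.016 pos [0.4758 0.0906 0.1054]
psi 30.9 tq [ 0.33  0.87 -0.05] F [-5.9  1.   5.1] eff6 0.124 pos [0.4756 0.0907 0.1051]
```

```bash
for i in 1 2; do python3 -m crank '[{"offset":[0,0,0.0001],"twist":[0,0,6]},{"offset":[0,0,0.0001],"twist":[0,0,6]}]'>/dev/null ; python3 st.py; done
```

```text
psi 24.9 tq [ 0.29  1.   -0.02] F [-5.9  2.3  6.3] eff6 0.072 pos [0.4756 0.0907 0.105 ]
psi 19.1 tq [0.29 1.   0.96] F [-5.7  1.9  6.1] eff6 1.088 pos [0.4756 0.0908 0.105 ]
```

```bash
python3 -m crank '[{"offset":[0,0,0],"twist":[0,0,0]},{"offset":[0,0,0],"twist":[0,0,0]},{"offset":[0,0,-0.04],"twist":[0,0,0]},{"offset":[0,0,-0.1],"twist":[0,0,0]},{"offset":[0,0,-0.13],"twist":[0,0,0]},{"offset":[0,-0.06,-0.13],"twist":[0,0,0]},{"offset":[0,-0.12,-0.13],"twist":[0,0,0]},{"offset":[0,-0.18,-0.13],"twist":[0,0,0]},{"offset":[0,-0.24,-0.13],"twist":[0,0,0]},{"offset":[0,-0.30,-0.13],"twist":[0,0,0]},{"offset":[0,-0.30,-0.13],"twist":[0,0,0]},{"offset":[0,-0.30,-0.13],"twist":[0,0,0]}]' 0.5;python3 - <<'E'
from station import *
import cv2,numpy as np
a=get_image("top")[190:340,260:420];b=get_image("side")[170:320,290:450]
cv2.imwrite("pics/g3.png",cv2.resize(np.hstack([a,b]),(800,375),interpolation=cv2.INTER_CUBIC)[:,:,::-1])
E
```

```text
t: 30.45
tool_pos: [0.3784, 0.3738, 0.2327]
tool_rot: [3.098, 0.516, 0.001]
contact_force: [-1.0, 0.6, -0.4]
opening: 0.0423
grip_force: 0.0
```

View pics/g3.png

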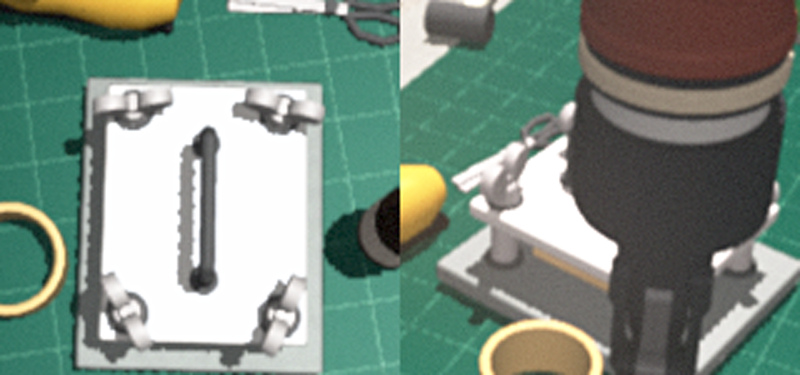

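The top view shows all four nuts free, with their ears at the expected final angles. The platen looks square and the bystanders are in place.

```bash
python3 -c "
from station import *
print(finish_job())"
```

```text
the job is handed in; nothing more can be done
None
```

I tightened all four wing nuts crisscross in two rounds until each reached its stop (felt as a sharp rise in wrist torque), then released them and handed the job in at about 30.5 s. The last picture showed the bystanders in place; no verdict came back, and I did not measure the platen's height or level.

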